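# Show the blue brush to the inspection camera

## Robot

A 6-joint arm with a two-finger parallel gripper is mounted at the origin on a cart in front of the work surface, level with it; the furniture and walls round the work are solid. World frame = base frame: x ahead of the robot, y to its left, z up, the work surface at z = 0. Lengths are in m, angles in rad, forces in N, time in s.
With the tool pointing down it reaches from about 0.275 to 0.825 m from the base axis. Payload 5.2 kg.
Tool frame: the origin (TCP) lies on the centre line of the jaws, within the pads' length; the fingertips stand 22 mm ahead of it and the grasp point (between the pads) lies 3 mm ahead of it; z points along the fingers, y is the line along which they close (so a half turn about z gives the same grasp; the last joint's range is limited). The gripper opens to 93 mm and grips with 3 to 60 N. Pads are 15 mm wide; open, the fingers measure 128 mm over their backs; the gripper's body (75 mm by 188 mm) begins 65 mm behind the grasp point.
Start: joints at [-1.326, 0.259, 1.535, -0, 1.348, -0.203], TCP at [0.238, -0.496, 0.241] pointing down, gripper open.
Joint ranges: [-3.14, 3.14], [-0.91, 2.08], [0.19, 2.58], [-1.22, 4.36], [0.22, 2.71], [-3.12, 3.12]. Speed limits (rad/s): [2.57, 2.57, 3.14, 3.14, 3.14, 3.14].

## Interface

Orientations are given as a rotation vector (axis times angle).
In Python, from cell import env, cams gives the robot as it stands.
- The arm moves only by the shell command python3 -m handwheel 'ROWS' [FORCE]. ROWS is a JSON object whose one key "plan" holds a list of rows, each an object of numbers: "hand": the finger opening in mm, from 0 to 93; "dx", "dy", "dz": the shift along the tool's x, y, z in units of 30 mm (1.0 is 30 mm); "twist": the turn about the tool's z in units of 6 degrees (1.0 is 6 degrees). A call has 1 to 12 rows; each row shifts and turns the commanded pose from where the row before left it, along the tool's axes as they then stand; what a row does not reach is not made up. A row lasts 1/12 s, in which the tool goes at most 41.7 mm and 7.16 degrees, less where a joint would pass 70% of its speed; a pose out of reach is approached as far as the arm can. A call is refused whole if a number of a shift passes 1 or a number of a turn 1, either way. A call with a gripper value outside its range is refused whole. The fingers move at their own pace and stop on an object; FORCE is the grip in N (left out, the last holds). Time passes only in rows, so rows that do not move let the fingers close. It gives the time, the measured TCP pose, the force, the opening and the grip force at its end, in the units of the state.
- env.get_state(): the state, without advancing time (a new reading comes with each control period).
- cams.snapshot(name): name is "scene" or "top" or "wrist"; returns the picture (420x560x3 uint8, blue, green, red); there is no depth.
- cams.camera_info(name): a dict with "K" (3x3 intrinsics, pixels), "origin" and "orientation" of the camera in the world; the wrist camera has in their place "T_tool_cam" (4x4, takes a point from camera to tool coordinates, whose origin is the TCP and whose axes are the flange's). Camera axes: x right, y down, z forward; pixel columns grow to the right and rows downward; lengths in m; the calibration is good to about 2 mm. A picture is of the moment at which its call begins: read the wrist's pose just before it. camera_info takes no time and is no camera call.
- env.sign_off(): hands the job in; it is judged then, once.
The state is a dict: "time_s": time; "joints": joint angles; "joint_velocities": joint speeds; "joint_efforts": joint torques, N m; "eef_pos": TCP position; "tool_rot": TCP orientation; "ft_force": force on the tool from outside, world axes, zero at the start; "torque": the same for the moment, N m; "grip_width": opening from 0.0 (shut) to 1.0 (fully open); "grasp_force": force on a finger pad.
Only numpy, scipy, OpenCV 4.12 (cv2) and the standard library are available. Lean on these libraries where they do the work, as an engineer would, in place of code of your own. Each camera call takes 0.05 s, during which the arm holds its last target. There are 200 camera calls.

## Task

Pick the blue-handled brush out of the tool tray and hold it in the air in front of the inspection camera for a look at its bristles: bristle end towards the lens, centred on it, the tip of the bristles about 7 cm from the glass, the brush pointing straight into the lens along the camera's slightly downward line of sight, its broad flat faces up and down. Do not touch the camera, leave the other tools in the tray and the other things on the table where they are, and finish while still holding the brush there, steady.

Things in the scene. Friction and masses are not known exactly. Their poses are not given: they have to be found in the camera images.
- blue_brush: the target: flat paint brush, blue handle, steel ferrule, dark bristles; 30x192x12 mm, 50 g, lying flat in the tray. Origin at the centre of its underside; y runs along it: bristles from y=-96 to -51 mm, ferrule to -23 mm, tapering handle from there to y=+96 mm; z is up out of its broad face. The handle is below 26 mm wide; grip it across x at y=0 to +30 mm
- brush_tip (a point): the end of the blue brush's bristles, mid-thickness: point (0, -96, 6) mm in the brush's frame
- tray: grey open tray, fixed, 350x270 mm outside, 36 mm high, walls and floor 4 mm; origin at the centre of its underside. The four tools lie on its floor, roughly along its y axis, side by side 78 mm apart along its x axis in any order; every brush has its bristles towards the tray's -y
- lens (a point): centre of the camera's front glass, in a white ring light 66 mm across, on a small blue camera with black fins. Its x axis points into the camera along the optical axis (the camera looks along -x, 20 degrees downward, roughly towards the robot); y is level, z is up across the view. Its height varies, about 0.20 to 0.28 m above the table; the mount is stiff
- camera_stand: fixed camera stand with the camera it carries: steel foot 140x160x14 mm (18 to 158 mm behind the lens), aluminium column 30x30 mm up to 0.36 m; origin on the table right under the lens. The column stands 133 mm behind it (towards +x of the stand)
- red_brush: flat brush with a dark red-brown handle, 30x220x12 mm; lies in the tray, origin at the centre of its underside; leave it
- yellow_brush: flat brush with a pale yellow wooden handle, 30x206x12 mm; lies in the tray, origin at the centre of its underside; leave it
- loop_tool: trimming tool, round brown wooden handle with a wire loop at its end, 38x191x15 mm; lies in the tray, origin at the centre of its underside; leave it
- masking_tape: roll of masking tape lying flat, 96x95x25 mm; bystander on the table, origin at the centre of its underside; leave it
- tape_measure: yellow and black tape measure, 75x80x37 mm; bystander on the table, origin at the centre of its underside; leave it
- mould: white plaster press mould half (of those on the table the one nearest the robot), 55x70x32 mm; bystander on the table, origin at the centre of its underside; leave it
- pliers: green-handled pliers lying flat, 84x206x16 mm; bystander on the table, origin at the centre of its underside; leave it
Things that resemble listed ones, but are neither listed nor needed, are in the scene too. What is shaped like the blue_brush but turquoise is not meant.

How it is judged:
On the way:
1. the blue brush is lifted clear of the tray in the fingers (height (world z) of blue_brush above 0.08 m and height (world z) of brush_tip above 0.06 m and contact force between blue_brush and the fingers above 1 N and contact force between blue_brush and tray below 0.1 N and contact force between blue_brush and camera_stand below 0.1 N), for 0.2 s.
At the end, for the whole second after the job is handed in: Fingers alone hold the blue brush still: bristle tip 45-95 mm before the glass and within 18 mm of the optical axis sideways and up-down, length within 0.2 rad of that axis, handle away from the camera, flat faces within 0.25 rad of level across the view; touching neither tray nor camera (x of brush_tip in the frame of lens between -0.095 and -0.045 m and y of brush_tip in the frame of lens between -0.018 and 0.018 m and z of brush_tip in the frame of lens between -0.018 and 0.018 m and x of blue_brush in the frame of lens below -0.12 m and angle between the y axis of blue_brush and the x axis of lens, either way round below 0.2 rad and angle between the z axis of blue_brush and the z axis of lens, either way round below 0.25 rad and height (world z) of blue_brush above 0.08 m and linear speed of blue_brush below 0.02 m/s and angular speed of blue_brush below 0.15 rad/s and contact force between blue_brush and the fingers above 1 N and contact force between blue_brush and tray below 0.1 N and contact force between blue_brush and camera_stand below 0.1 N); the arm keeps its last pose, push and grip.
It fails at once if the camera or its stand is touched with more than 2 N or shifted by more than 1 cm (contact force between camera_stand and anything else above 2 N or distance of lens from where it was at the start of the episode above 0.01 m).
It fails at once if another tool in the tray is shifted by more than 4 cm or lifted out (distance of any of red_brush, yellow_brush, loop_tool from where it was at the start of the episode above 0.04 m or height (world z) of any of red_brush, yellow_brush, loop_tool above 0.04 m).
It fails at once if a bystander on the table is shifted by more than 3 cm (distance of any of masking_tape, tape_measure, mould, pliers from where it was at the start of the episode above 0.03 m).
It also fails if it takes over 37 s, if anything falls off the work surface, if the arm or the gripper's body presses on something with over 40 N, if the wrist force passes 120 N, or if a joint passes its speed limit or range.

## Working session

There is one attempt and no reset: what is moved stays moved. The work goes in short steps, Python scripts to look and compute and a shell command to move; the robot and the scene stay as the last step left them, time stands still between calls to the robot, and variables do not carry over. Pictures are saved under pics/ and viewed, at most 11 in all, crops included, and the job is handed in when it is done.

```bash
ls; mkdir -p pics; python3 - <<'E'
from cell import env,cams
import cv2,numpy as np
s=env.get_state();print({k:np.round(v,3).tolist() for k,v in s.items()})
for n in("scene","top"):
    cv2.imwrite(f"pics/{n}0.png",cams.snapshot(n));i=cams.camera_info(n);print(n,{k:np.round(v,4).tolist() for k,v in i.items()})
print(cams.camera_info("wrist"))
E
```

```text
pics
{'time_s': 0.0, 'joints': [-1.326, 0.259, 1.536, -0.0, 1.348, -0.203], 'joint_velocities': [-0.0, 0.0, 0.001, 0.001, 0.001, -0.001], 'joint_efforts': [0.001, -43.731, -28.401, 0.072, 0.042, -0.0], 'eef_pos': [0.238, -0.495, 0.24], 'tool_rot': [-3.061, -0.697, 0.0], 'ft_force': [0.319, 0.25, 0.679], 'torque': [0.043, -0.038, -0.056], 'grasp_force': 0.0, 'grip_width': 0.999}
scene {'K': [[501.3473, 0.0, 275.508], [0.0, 501.3473, 209.2615], [0.0, 0.0, 1.0]], 'origin': [-0.3414, 0.7324, 0.9417], 'orientation': [-1.0161, 2.2563, -1.1817]}
top {'K': [[474.7509, 0.0, 276.4494], [0.0, 474.7509, 210.2163], [0.0, 0.0, 1.0]], 'origin': [0.3017, 0.0114, 1.4201], 'orientation': [-2.1273, 2.127, -0.215]}
{'K': array([[352.65595704,   0.        , 278.63155899],
       [  0.        , 352.65595704, 216.95331229],
       [  0.        ,   0.        ,   1.        ]]), 'T_tool_cam': array([[-1.39799254e-03, -9.60990132e-01, -2.76579126e-01,
         7.56526866e-02],
       [ 9.99998966e-01, -1.43644527e-03, -6.35672210e-05,
        -7.52304516e-05],
       [-3.36203305e-04, -2.76578929e-01,  9.60991146e-01,
        -1.43910885e-01],
       [ 0.00000000e+00,  0.00000000e+00,  0.00000000e+00,
         1.00000000e+00]])}
```

View pics/top0.png

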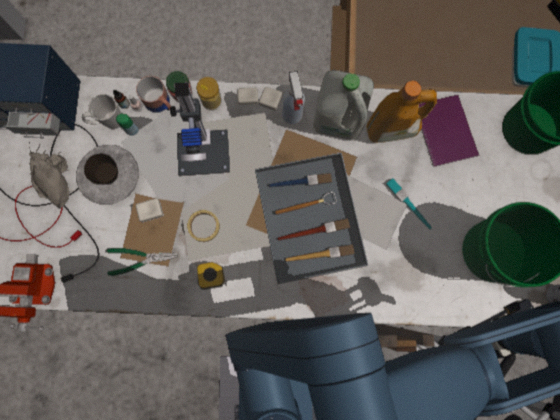

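View pics/scene0.png

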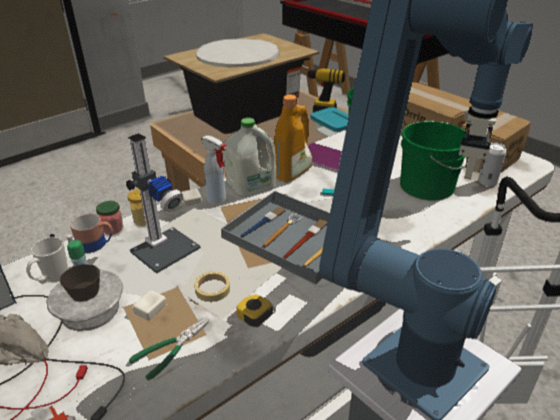

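The top view shows the tray at (312,217), with four tools lying in it. The blue brush is at (300,182), with its bristles to the right (world -y).

**Could be taken for the target:**
- Dark-blue brush in the tray at (300,182). This is my choice, by the description.
- Turquoise brush on the table at (410,203). Excluded.
- Red brush at (310,230) and yellow brush at (318,253).

The camera stand is at (203,150) in the top view and (165,190) in the scene view. Next I'll take a close crop to check the choice and locate the lens.

```bash
python3 - <<'E'
import cv2,numpy as np
t=cv2.imread("pics/top0.png");s=cv2.imread("pics/scene0.png")
r=lambda im,x,y,w,h,W,H:cv2.resize(im[y:y+h,x:x+w],(W,H),interpolation=cv2.INTER_CUBIC)
a=np.hstack([r(t,250,145,120,90,400,300),r(t,170,70,80,60,400,300)])
b=np.hstack([r(s,120,130,80,60,400,300),r(s,215,180,120,90,400,300)])
cv2.imwrite("pics/crop1.png",np.vstack([a,b]))
E
```

```text
(no output)
```

View pics/crop1.png

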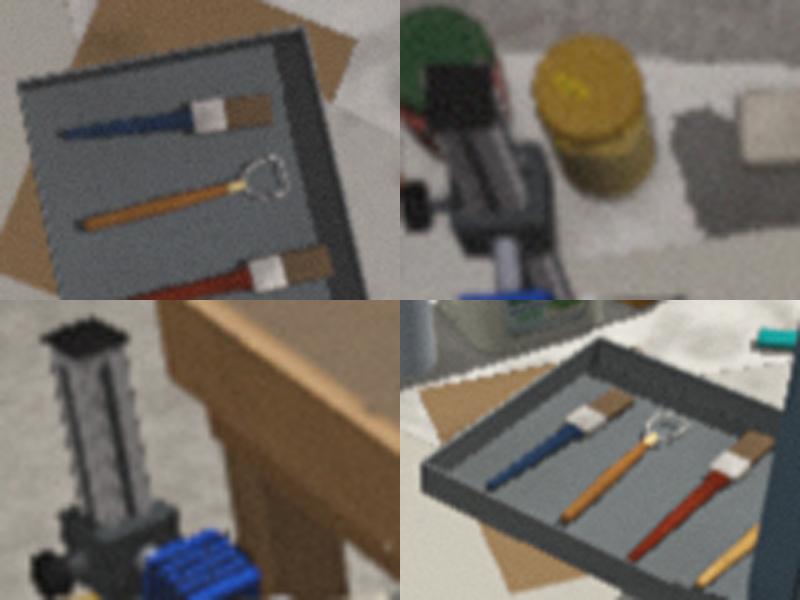

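The crop confirms the choice: a dark-blue handle, a ferrule and brown bristles, running from the handle end at (268,185) to the bristle end at (331,177). The lens was outside these crops, so I'll crop again lower down.

```bash
python3 - <<'E'
import cv2,numpy as np
t=cv2.imread("pics/top0.png");s=cv2.imread("pics/scene0.png")
r=lambda im,x,y,w,h,W,H:cv2.resize(im[y:y+h,x:x+w],(W,H),interpolation=cv2.INTER_CUBIC)
cv2.imwrite("pics/crop2.png",np.hstack([r(t,170,110,50,60,400,480),r(s,145,165,50,60,400,480)]))
E
cat > h.py <<'E'
import numpy as np
from scipy.spatial.transform import Rotation as R
from cell import env,cams
def ray(n,uv,info=None):
    i=cams.camera_info(n); K=i["K"]
    d=np.linalg.solve(K,np.r_[uv,1.])
    if n=="wrist":
        s=info or env.get_state();T=i["T_tool_cam"];Rt=R.from_rotvec(s["tool_rot"]).as_matrix()
        return np.array(s["eef_pos"])+Rt@T[:3,3], Rt@T[:3,:3]@d
    return np.array(i["origin"]),R.from_rotvec(i["orientation"]).as_matrix()@d
def plane(n,uv,z,info=None):
    o,d=ray(n,uv,info);return o+d*(z-o[2])/d[2]
def tri(n1,a,n2,b):
    o,d=ray(n1,a);p,e=ray(n2,b)
    k=np.linalg.lstsq(np.c_[d,-e],p-o,rcond=None)[0]
    x,y=o+d*k[0],p+e*k[1];return (x+y)/2,np.linalg.norm(x-y)
def proj(n,P,info=None):
    i=cams.camera_info(n);o,_=ray(n,(0,0),info)
    if n=="wrist":
        s=info or env.get_state();Rc=R.from_rotvec(s["tool_rot"]).as_matrix()@i["T_tool_cam"][:3,:3]
    else: Rc=R.from_rotvec(i["orientation"]).as_matrix()
    c=i["K"]@(Rc.T@(np.array(P)-o));return c[:2]/c[2]
E
python3 - <<'E'
from h import *
a=plane("top",(268,185),.012);b=plane("top",(331.3,177.4),.012)
print(a,b,np.linalg.norm(a-b))
for c in[(256,171),(341,155),(366,265),(277,282)]:print(plane("top",c,.036))
E
```

```text
[0.65042534 0.02028913 0.012     ] [ 0.67476771 -0.17365505  0.012     ] 0.19546584504566103
[0.68783717 0.05641711 0.036     ]
[ 0.73878848 -0.20165144  0.036     ]
[ 0.40546779 -0.26566243  0.036     ]
[ 0.35662966 -0.00651336  0.036     ]
```

View pics/crop2.png

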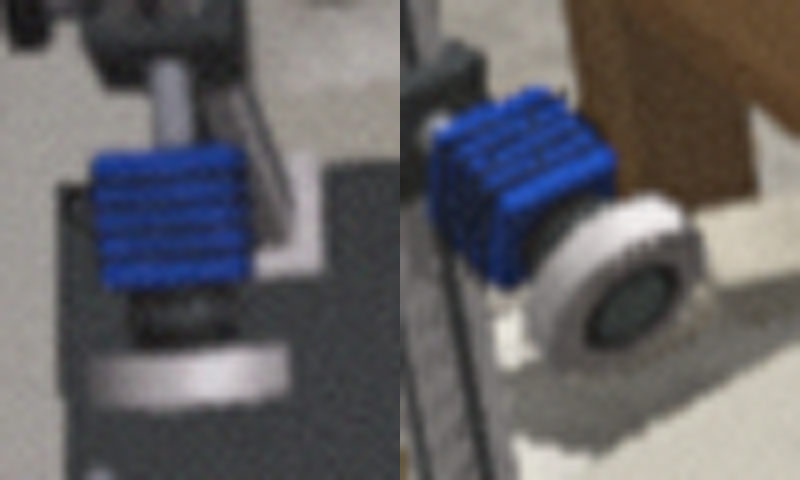

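The lens glass centre is at scene pixel (173.8,203.5). The ring in the top view spans columns 181–206, with its front upper rim at row 160.8. Next I'll get the lens axis from the foot's edges.

```bash
python3 - <<'E'
from h import *
import cv2
t=cv2.imread("pics/top0.png")
g=cv2.GaussianBlur(t,(3,3),0).max(2)
m=((g<80)).astype(np.uint8); m[:125]=0;m[185:]=0;m[:,:165]=0;m[:,245:]=0
n,l,st,c=cv2.connectedComponentsWithStats(m)
k=l[172,205] or 1+st[1:,4].argmax();pts=np.argwhere(l==k)[:,::-1]
print(st[k])
# edges: left/right per row, bottom per col
rows=np.arange(148,170);L=np.array([[pts[pts[:,1]==r,0].min()-.5,r] for r in rows]);Rr=np.array([[pts[pts[:,1]==r,0].max()+.5,r] for r in rows])
cols=np.arange(184,224);B=np.array([[x,pts[pts[:,0]==x,1].max()+.5] for x in cols])
for nme,E in(("L",L),("R",Rr),("B",B)):
    P=np.array([plane("top",e,.014)[:2] for e in E])
    v=cv2.fitLine(P.astype(np.float32),cv2.DIST_HUBER,0,.001,.001).ravel();print(nme,v,np.degrees(np.arctan2(v[1],v[0])), E[0],E[-1])
ob,db=ray("scene",(173.75,203.5))
# plane of top column
o1,d1=ray("top",(193.6,150));_,d2=ray("top",(193.6,165));nn=np.cross(d1,d2)
k=nn@(o1-ob)/(nn@db);print("lens",ob+k*db,"proj top",proj("top",ob+k*db))
E
```

```text
[ 178  130   51   45 1461]
L [0.99517596 0.09810618 0.7415349  0.29791456] 5.630126 [177.5 148. ] [178.5 169. ]
R [0.99664366 0.08186213 0.731706   0.14318702] 4.695608 [227.5 148. ] [228.5 169. ]
B [ 0.07472311 -0.9972043   0.686013    0.21925098] -85.71468 [184.  174.5] [223.  171.5]
lens [0.67437415 0.21631339 0.20827718] proj top [193.6        158.24064217]
```

```bash
python3 -m handwheel '{"plan":[{"hand":60,"twist":-1},{"hand":60,"twist":-1},{"hand":60,"twist":-1},{"hand":60,"twist":-1},{"hand":60,"twist":-1},{"hand":60,"twist":-1},{"hand":60,"twist":-1},{"hand":60,"twist":-1},{"hand":60,"twist":-1},{"hand":60,"twist":-1},{"hand":60,"twist":-1},{"hand":60,"twist":-0.9}]}' 10
python3 -m handwheel '{"plan":[{"hand":60,"dx":0.8,"dy":0.95},{"hand":60,"dx":0.8,"dy":0.95},{"hand":60,"dx":0.8,"dy":0.95},{"hand":60,"dx":0.8,"dy":0.95},{"hand":60,"dx":0.8,"dy":0.95},{"hand":60,"dx":0.8,"dy":0.95},{"hand":60,"dx":0.8,"dy":0.95},{"hand":60,"dx":0.8,"dy":0.95},{"hand":60,"dx":0.8,"dy":0.95},{"hand":60,"dx":0.8,"dy":0.95},{"hand":60,"dx":0.8,"dy":0.95},{"hand":60,"dx":0.8,"dy":0.95}]}'
python3 -m handwheel '{"plan":[{"hand":60,"dx":0.7,"dy":0.9},{"hand":60,"dx":0.7,"dy":0.9},{"hand":60,"dx":0.7,"dy":0.9},{"hand":60,"dx":0.7,"dy":0.9},{"hand":60},{"hand":60}]}'
```

```text
invalid input at $.plan[0]: expected keys hand, dx, dy, dz, twist
invalid input at $.plan[0]: expected keys hand, dx, dy, dz, twist
invalid input at $.plan[0]: expected keys hand, dx, dy, dz, twist
```

```bash
python3 -m handwheel '{"plan":[{"hand":60,"dx":0,"dy":0,"dz":0,"twist":-1},{"hand":60,"dx":0,"dy":0,"dz":0,"twist":-1},{"hand":60,"dx":0,"dy":0,"dz":0,"twist":-1},{"hand":60,"dx":0,"dy":0,"dz":0,"twist":-1},{"hand":60,"dx":0,"dy":0,"dz":0,"twist":-1},{"hand":60,"dx":0,"dy":0,"dz":0,"twist":-1},{"hand":60,"dx":0,"dy":0,"dz":0,"twist":-1},{"hand":60,"dx":0,"dy":0,"dz":0,"twist":-1},{"hand":60,"dx":0,"dy":0,"dz":0,"twist":-1},{"hand":60,"dx":0,"dy":0,"dz":0,"twist":-1},{"hand":60,"dx":0,"dy":0,"dz":0,"twist":-1},{"hand":60,"dx":0,"dy":0,"dz":0,"twist":-0.9}]}' 10
python3 -m handwheel '{"plan":[{"hand":60,"dx":0.8,"dy":0.95,"dz":0,"twist":0},{"hand":60,"dx":0.8,"dy":0.95,"dz":0,"twist":0},{"hand":60,"dx":0.8,"dy":0.95,"dz":0,"twist":0},{"hand":60,"dx":0.8,"dy":0.95,"dz":0,"twist":0},{"hand":60,"dx":0.8,"dy":0.95,"dz":0,"twist":0},{"hand":60,"dx":0.8,"dy":0.95,"dz":0,"twist":0},{"hand":60,"dx":0.8,"dy":0.95,"dz":0,"twist":0},{"hand":60,"dx":0.8,"dy":0.95,"dz":0,"twist":0},{"hand":60,"dx":0.8,"dy":0.95,"dz":0,"twist":0},{"hand":60,"dx":0.8,"dy":0.95,"dz":0,"twist":0},{"hand":60,"dx":0.8,"dy":0.95,"dz":0,"twist":0},{"hand":60,"dx":0.8,"dy":0.95,"dz":0,"twist":0}]}'
python3 -m handwheel '{"plan":[{"hand":60,"dx":0.7,"dy":0.9,"dz":0,"twist":0},{"hand":60,"dx":0.7,"dy":0.9,"dz":0,"twist":0},{"hand":60,"dx":0.7,"dy":0.9,"dz":0,"twist":0},{"hand":60,"dx":0.7,"dy":0.9,"dz":0,"twist":0},{"hand":60,"dx":0,"dy":0,"dz":0.8,"twist":0},{"hand":60,"dx":0,"dy":0,"dz":0.8,"twist":0},{"hand":60,"dx":0,"dy":0,"dz":0.8,"twist":0},{"hand":60,"dx":0,"dy":0,"dz":0,"twist":0},{"hand":60,"dx":0,"dy":0,"dz":0,"twist":0}]}'
python3 - <<'E'
from h import *
import cv2
s=env.get_state();print(s["eef_pos"],s["joints"],R.from_rotvec(s["tool_rot"]).as_matrix().round(3))
cv2.imwrite("pics/w1.png",cams.snapshot("wrist"));print(proj("wrist",(.650,.020,.01),s),proj("wrist",(.675,-.174,.01),s))
E
```

```text
time_s: 1.1
eef_pos: [0.2381, -0.4955, 0.2401]
tool_rot: [-2.074, -2.359, -0.001]
ft_force: [-0.1, 0.6, 0.1]
grip_width: 0.645
grasp_force: 0.0
time_s: 2.1
eef_pos: [0.543, -0.1662, 0.2403]
tool_rot: [-2.08, -2.353, 0.0]
ft_force: [0.6, -0.7, -0.9]
grip_width: 0.65
grasp_force: 0.0
time_s: 2.85
eef_pos: [0.6379, -0.0709, 0.167]
tool_rot: [-2.078, -2.351, 0.003]
ft_force: [-0.6, -0.7, 0.5]
grip_width: 0.645
grasp_force: 0.0
[ 0.63793142 -0.07092192  0.1670231 ] [-2.84227316e-01  4.76764343e-01  1.39726243e+00  2.92675322e-05
  1.27194017e+00 -4.07465119e-01] [[-0.123  0.992 -0.004]
 [ 0.992  0.123  0.001]
 [ 0.002 -0.004 -1.   ]]
[309.40775567 100.02969192] [305.81313948 313.71574376]
```

View pics/w1.png

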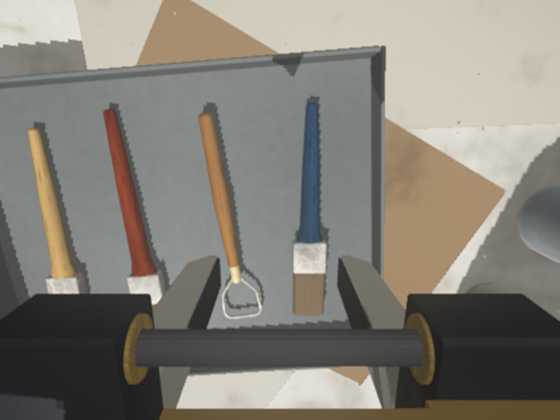

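The wrist view shows the blue brush from the handle end at (312,102) to the bristle end at (308,313), 2–3 px from the prediction. The loop tool is well to the left.

```bash
python3 - <<'E'
from h import *
import cv2
s=env.get_state()
im=cv2.imread("pics/w1.png");h=cv2.cvtColor(im,cv2.COLOR_BGR2HSV)
m=cv2.inRange(h,(100,110,40),(125,255,255));m[:90]=0;m[245:]=0;m[:,:280]=0;m[:,345:]=0
ys,xs=np.nonzero(m);P=np.array([plane("wrist",(np.mean(xs[ys==y]),y),.014,s) for y in np.unique(ys)])
v=cv2.fitLine(P[:,:2].astype(np.float32),2,0,.001,.001).ravel();v[:2]*=np.sign(v[1])
a=plane("wrist",(312,102),.012,s);b=plane("wrist",(308.3,313.5),.014,s);print(P[0],P[-1],v,a,b)
d=(a-b)[:2];d/=np.linalg.norm(d);c=(a+b)[:2]/2;g=c+.03*d;print("yaw",np.degrees(np.arctan2(d[1],d[0])),"c",c,"g",g)
Rt=R.from_rotvec(s["tool_rot"]).as_matrix();print("toolyaw",np.degrees(np.arctan2(Rt[1,0],Rt[0,0])),"move units",Rt.T@(np.r_[g,.0285]-s["eef_pos"])/.03)
E
```

```text
[0.65600613 0.01436692 0.014     ] [ 0.66452318 -0.05971442  0.014     ] [-0.10862234  0.9940831   0.6608697  -0.0251532 ] [0.65400285 0.01806911 0.012     ] [ 0.67869187 -0.17303584  0.014     ]
yaw 97.36131918810463 c [ 0.66634736 -0.07748336] g [ 0.66250358 -0.04773062]
toolyaw 97.04764427629081 move units [0.68673568 0.87525896 4.67939582]
```

```bash
python3 -m handwheel '{"plan":[{"hand":60,"dx":0.7,"dy":0.85,"dz":0,"twist":0},{"hand":60,"dx":0,"dy":0,"dz":0.9,"twist":0},{"hand":60,"dx":0,"dy":0,"dz":0.9,"twist":0},{"hand":60,"dx":0,"dy":0,"dz":0.9,"twist":0},{"hand":60,"dx":0,"dy":0,"dz":0.9,"twist":0},{"hand":60,"dx":0,"dy":0,"dz":0.6,"twist":0},{"hand":60,"dx":0,"dy":0,"dz":0.4,"twist":0},{"hand":60,"dx":0,"dy":0,"dz":0,"twist":0},{"hand":60,"dx":0,"dy":0,"dz":0,"twist":0}]}'
python3 -m handwheel '{"plan":[{"hand":5,"dx":0,"dy":0,"dz":0,"twist":0},{"hand":5,"dx":0,"dy":0,"dz":0,"twist":0},{"hand":5,"dx":0,"dy":0,"dz":0,"twist":0},{"hand":5,"dx":0,"dy":0,"dz":0,"twist":0},{"hand":5,"dx":0,"dy":0,"dz":0,"twist":0},{"hand":5,"dx":0,"dy":0,"dz":0,"twist":0},{"hand":5,"dx":0,"dy":0,"dz":0,"twist":0},{"hand":5,"dx":0,"dy":0,"dz":0,"twist":0}]}' 12
```

```text
time_s: 3.65
eef_pos: [0.6626, -0.0477, 0.0319]
tool_rot: [2.08, 2.353, 0.001]
ft_force: [0.1, 0.5, 0.6]
grip_width: 0.645
grasp_force: 0.0
time_s: 4.32
eef_pos: [0.6618, -0.0473, 0.0308]
tool_rot: [2.08, 2.354, 0.0]
ft_force: [0.4, -0.2, 0.8]
grip_width: 0.194
grasp_force: 12.0
```

```bash
python3 -m handwheel '{"plan":[{"hand":30,"dx":0,"dy":0,"dz":0,"twist":0},{"hand":30,"dx":0,"dy":0,"dz":0,"twist":0},{"hand":30,"dx":0,"dy":0,"dz":0.12,"twist":0},{"hand":30,"dx":0,"dy":0,"dz":0,"twist":0},{"hand":5,"dx":0,"dy":0,"dz":0,"twist":0},{"hand":5,"dx":0,"dy":0,"dz":0,"twist":0},{"hand":5,"dx":0,"dy":0,"dz":0,"twist":0},{"hand":5,"dx":0,"dy":0,"dz":0,"twist":0},{"hand":5,"dx":0,"dy":0,"dz":0,"twist":0},{"hand":5,"dx":0,"dy":0,"dz":0,"twist":0}]}' 25
python3 -m handwheel '{"plan":[{"hand":5,"dx":0,"dy":0,"dz":-0.4,"twist":0},{"hand":5,"dx":0,"dy":0,"dz":-0.8,"twist":0},{"hand":5,"dx":0,"dy":0,"dz":-0.8,"twist":0},{"hand":5,"dx":0,"dy":0,"dz":-0.8,"twist":0},{"hand":5,"dx":0,"dy":0,"dz":0,"twist":0},{"hand":5,"dx":0,"dy":0,"dz":0,"twist":0},{"hand":5,"dx":0,"dy":0,"dz":0,"twist":0}]}'
python3 - <<'E'
from h import *
import cv2
s=env.get_state();print(s["eef_pos"])
w=cams.snapshot("wrist");c=cams.snapshot("scene")
cv2.imwrite("pics/m2.png",np.hstack([cv2.resize(w[60:360,180:480],(400,400)),cv2.resize(c[150:290,215:355],(400,400),interpolation=2)]))
E
```

```text
time_s: 5.15
eef_pos: [0.6617, -0.0473, 0.027]
tool_rot: [-2.081, -2.354, 0.0]
ft_force: [-0.4, 0.0, -0.4]
grip_width: 0.185
grasp_force: 24.9
time_s: 5.73
eef_pos: [0.6613, -0.0472, 0.1107]
tool_rot: [-2.08, -2.354, 0.0]
ft_force: [0.7, 0.6, -1.2]
grip_width: 0.188
grasp_force: 24.9
[ 0.66128375 -0.04719271  0.11074911]
```

View pics/m2.png

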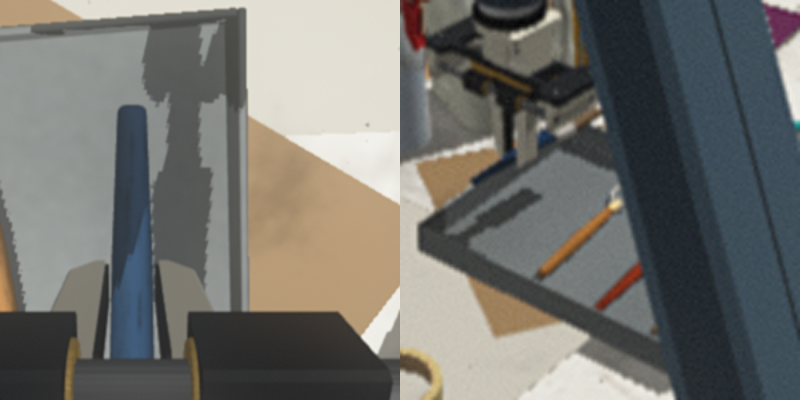

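The brush is held in the fingers and lifted, roughly level. Its handle end is at about wrist pixel (279,140). The tool can't be tilted by command, so I'll pivot the brush in the pads by lowering it, bristle side, onto the tray's -y wall.

```bash
python3 -m handwheel '{"plan":[{"hand":5,"dx":-0.5,"dy":0,"dz":0,"twist":0},{"hand":5,"dx":-0.8,"dy":0,"dz":0,"twist":0},{"hand":5,"dx":-0.8,"dy":0,"dz":0,"twist":0},{"hand":5,"dx":-0.8,"dy":0,"dz":0,"twist":0},{"hand":5,"dx":-0.8,"dy":0,"dz":0,"twist":0},{"hand":5,"dx":-0.8,"dy":0,"dz":0.5,"twist":0},{"hand":5,"dx":0,"dy":0,"dz":0.5,"twist":0},{"hand":5,"dx":0,"dy":0,"dz":0.3,"twist":0},{"hand":5,"dx":0,"dy":0,"dz":0,"twist":0},{"hand":5,"dx":0,"dy":0,"dz":0,"twist":0},{"hand":5,"dx":0,"dy":0,"dz":0,"twist":0}]}' 15
python3 - <<'E'
from h import *
import cv2
s=env.get_state();print(s["eef_pos"],s["ft_force"],s["joints"])
w=cams.snapshot("wrist");c=cams.snapshot("top")
cv2.imwrite("pics/m3.png",np.hstack([cv2.resize(w,(533,400)),cv2.resize(c[140:275,255:345],(266,400),interpolation=2)]))
E
```

```text
time_s: 6.75
eef_pos: [0.6786, -0.1808, 0.0724]
tool_rot: [2.079, 2.355, 0.0]
ft_force: [1.0, 0.1, 0.4]
grip_width: 0.191
grasp_force: 15.0
[ 0.67859639 -0.1808034   0.07238331] [0.97544033 0.09805571 0.42525991] [-4.18847242e-01  6.60291131e-01  1.32475988e+00  5.02145221e-05
  1.15638491e+00 -5.42974721e-01]
```

View pics/m3.png

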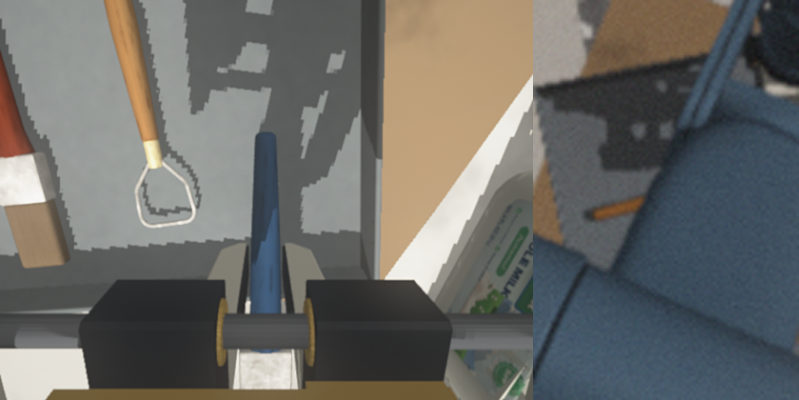

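The wrist view shows the handle end still at about (278,140), so the brush is level. The -y wall passes under the grip area with nothing in the way. Now I'll lower slowly with a light grip.

```bash
python3 -m handwheel '{"plan":[{"hand":5,"dx":0,"dy":0,"dz":0.2,"twist":0},{"hand":5,"dx":0,"dy":0,"dz":0.2,"twist":0},{"hand":5,"dx":0,"dy":0,"dz":0,"twist":0}]}' 8
python3 -m handwheel '{"plan":[{"hand":5,"dx":0,"dy":0,"dz":0.1,"twist":0},{"hand":5,"dx":0,"dy":0,"dz":0.1,"twist":0},{"hand":5,"dx":0,"dy":0,"dz":0,"twist":0}]}'
cat > tilt.py <<'E'
from h import *
import cv2
s=env.get_state();w=cams.snapshot("wrist");print(s["eef_pos"],s["ft_force"])
m=cv2.inRange(cv2.cvtColor(w,cv2.COLOR_BGR2HSV),(100,100,30),(125,255,255));m[:80]=0;m[290:]=0;m[:,:240]=0;m[:,:][:,320:]=0
n,l,st,_=cv2.connectedComponentsWithStats(m);k=1+st[1:,4].argmax();print(st[k])
top=st[k,1];xs=np.nonzero(l[top+2]==k)[0].mean()
i=cams.camera_info("wrist");T=i["T_tool_cam"];d=T[:3,:3]@np.linalg.solve(i["K"],[xs,top,1.]);o=T[:3,3]
# handle-end upper edge at brush coords (66, +-6) from grip centre; pivot at tool (0,0,zp)
from scipy.optimize import brentq
zp=.017
def f(a):
    p=np.array([.066*np.cos(a)-(-.003)*0+.004*np.sin(a),0,zp+.066*np.sin(a)-.004*np.cos(a)])
    k=(p[0]-o[0])/d[0];return o[2]+k*d[2]-p[2]
g=np.radians(np.arange(-15,40,.25));v=np.array([f(a) for a in g]);j=np.abs(v).argmin()
print("top px",xs,top,"tilt deg",np.degrees(g[j]),"res",v[j])
E
python3 tilt.py
```

```text
time_s: 7.1
eef_pos: [0.678, -0.1808, 0.0591]
tool_rot: [-2.079, -2.354, 0.0]
ft_force: [0.3, -0.7, 1.3]
grip_width: 0.196
grasp_force: 8.0
time_s: 7.35
eef_pos: [0.6782, -0.181, 0.0535]
tool_rot: [-2.08, -2.354, -0.0]
ft_force: [0.4, 1.1, 0.6]
grip_width: 0.196
grasp_force: 8.0
[ 0.67823525 -0.18100702  0.05345886] [0.41579194 1.0737772  0.60697119]
[ 264  216   30   74 1245]
top px 289.5 216 tilt deg -14.999999999999998 res -0.09115477846552589
```

```bash
python3 - <<'E'
from h import *
import cv2
w=cams.snapshot("wrist");c=cams.snapshot("scene")
cv2.imwrite("pics/m4.png",np.hstack([cv2.resize(w[80:380,160:460],(500,500)),cv2.resize(c[140:290,240:330],(300,500),interpolation=2)]))
E
```

```text
(no output)
```

View pics/m4.png

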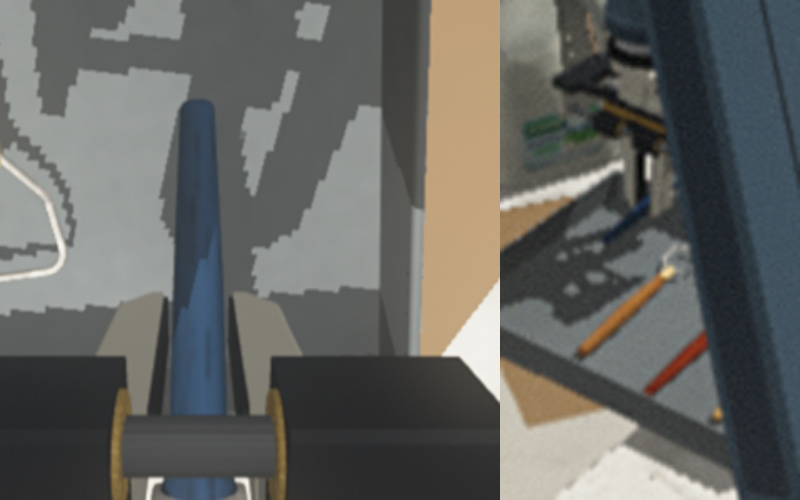

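```bash
python3 - <<'E'
from h import *
i=cams.camera_info("wrist");T=np.linalg.inv(i["T_tool_cam"])
for zp in(.013,.017,.021):
  for a in np.radians([-10,0,10,20]):
    p=np.array([.066*np.cos(a)+.006*np.sin(a),0,zp+.066*np.sin(a)-.006*np.cos(a),1]);c=i["K"]@(T@p)[:3];print(zp,np.degrees(a).round(),(c[:2]/c[2]).round(1))
s=env.get_state()
for y in(-.209,-.2135,-.2175):print(proj("wrist",(.60,y,.036),s))
E
```

```text
0.013 -10.0 [281.9 149.1]
0.013 0.0 [281.6 141.7]
0.013 10.0 [281.4 139.7]
0.013 20.0 [281.2 142.3]
0.017 -10.0 [281.8 148.2]
0.017 0.0 [281.6 141. ]
0.017 10.0 [281.4 139.2]
0.017 20.0 [281.2 141.7]
0.021 -10.0 [281.7 147.3]
0.021 0.0 [281.5 140.4]
0.021 10.0 [281.3 138.6]
0.021 20.0 [281.1 141.2]
[123.86111737 306.52244521]
[123.85304488 314.18400945]
[123.84596033 320.90792674]
```

Handle end at (278,140); its row hardly changes with tilt. The handle/ferrule boundary has moved from row 368 to about 374, so the brush is starting to pivot. I'll use that boundary as the tilt gauge and lower further.

```bash
cat > tilt.py <<'E'
from h import *
import cv2
i=cams.camera_info("wrist");T=np.linalg.inv(i["T_tool_cam"]);s=env.get_state();w=cams.snapshot("wrist");print(s["eef_pos"],s["ft_force"],s["grip_width"])
b=w[340:420,272:284].astype(float).mean(1);r=b[:,0]-b[:,2]
print("blue-red by row",{340+k:int(r[k]) for k in range(20,70,2)})
for a in np.radians([-5,0,5,10,15,20,25]):
    p=np.array([-.053*np.cos(a)+.006*np.sin(a),0,.017-.053*np.sin(a)-.006*np.cos(a),1]);c=i["K"]@(T@p)[:3];print(np.degrees(a).round(),(c[1]/c[2]).round(1),end="; ")
E
python3 -m handwheel '{"plan":[{"hand":5,"dx":0,"dy":0,"dz":0.1,"twist":0},{"hand":5,"dx":0,"dy":0,"dz":0,"twist":0},{"hand":5,"dx":0,"dy":0,"dz":0,"twist":0}]}'
python3 tilt.py
```

```text
time_s: 7.75
eef_pos: [0.6784, -0.1814, 0.0509]
tool_rot: [2.081, 2.354, 0.0]
ft_force: [0.7, 0.9, 1.0]
grip_width: 0.196
grasp_force: 8.0
[ 0.67839799 -0.18139184  0.05092703] [0.71145109 0.91665703 0.99774922] 0.1955180490971861
blue-red by row {360: 0, 362: 0, 364: 0, 366: 14, 368: 42, 370: 41, 372: 42, 374: 42, 376: 41, 378: 40, 380: 41, 382: 41, 384: 43, 386: 0, 388: -15, 390: -15, 392: -15, 394: -15, 396: -15, 398: -15, 400: -15, 402: -15, 404: -14, 406: -14, 408: -22}
-5.0 367.2; 0.0 372.8; 5.0 377.9; 10.0 382.5; 15.0 386.5; 20.0 389.9; 25.0 392.5;
```

```bash
python3 -m handwheel '{"plan":[{"hand":5,"dx":0,"dy":0,"dz":0.07,"twist":0},{"hand":5,"dx":0,"dy":0,"dz":0,"twist":0},{"hand":5,"dx":0,"dy":0,"dz":0,"twist":0}]}'
python3 tilt.py
```

```text
time_s: 8.05
eef_pos: [0.6784, -0.1814, 0.0489]
tool_rot: [2.08, 2.354, -0.0]
ft_force: [0.7, 0.3, 0.8]
grip_width: 0.197
grasp_force: 8.0
[ 0.6784193  -0.18142039  0.04890792] [0.7273172  0.31863333 0.79359663] 0.19735429803486668
blue-red by row {360: 0, 362: 0, 364: -1, 366: 13, 368: 40, 370: 40, 372: 39, 374: 39, 376: 40, 378: 39, 380: 39, 382: 38, 384: 39, 386: 41, 388: 21, 390: -14, 392: -15, 394: -15, 396: -14, 398: -14, 400: -14, 402: -15, 404: -15, 406: -14, 408: -23}
-5.0 367.2; 0.0 372.8; 5.0 377.9; 10.0 382.5; 15.0 386.5; 20.0 389.9; 25.0 392.5;
```

```bash
python3 -m handwheel '{"plan":[{"hand":5,"dx":0,"dy":0,"dz":0,"twist":0},{"hand":5,"dx":0,"dy":0,"dz":0,"twist":0},{"hand":5,"dx":0,"dy":0,"dz":-0.3,"twist":0},{"hand":5,"dx":0,"dy":0,"dz":-0.6,"twist":0},{"hand":5,"dx":0,"dy":0,"dz":-0.8,"twist":0},{"hand":5,"dx":0,"dy":0,"dz":-0.8,"twist":0},{"hand":5,"dx":0,"dy":0,"dz":-0.8,"twist":0},{"hand":5,"dx":0,"dy":0,"dz":-0.5,"twist":0},{"hand":5,"dx":0,"dy":0,"dz":0,"twist":0},{"hand":5,"dx":0,"dy":0,"dz":0,"twist":0}]}' 40
python3 tilt.py
python3 -m handwheel '{"plan":[{"hand":5,"dx":0.4,"dy":-0.25,"dz":0,"twist":0},{"hand":5,"dx":0.8,"dy":-0.5,"dz":0,"twist":0},{"hand":5,"dx":0.8,"dy":-0.5,"dz":0,"twist":0},{"hand":5,"dx":0.8,"dy":-0.5,"dz":0,"twist":0},{"hand":5,"dx":0.8,"dy":-0.5,"dz":0,"twist":0},{"hand":5,"dx":0.8,"dy":-0.5,"dz":0,"twist":0},{"hand":5,"dx":0.8,"dy":-0.5,"dz":0,"twist":0},{"hand":5,"dx":0.8,"dy":-0.5,"dz":0,"twist":0},{"hand":5,"dx":0.8,"dy":-0.5,"dz":0,"twist":0},{"hand":5,"dx":0.8,"dy":-0.5,"dz":0,"twist":0},{"hand":5,"dx":0.6,"dy":-0.3,"dz":0,"twist":0},{"hand":5,"dx":0.3,"dy":-0.1,"dz":0,"twist":0}]}'
```

```text
time_s: 8.93
eef_pos: [0.6786, -0.1815, 0.1639]
tool_rot: [2.079, 2.353, 0.001]
ft_force: [-0.1, 0.5, -0.3]
grip_width: 0.185
grasp_force: 39.9
[ 0.67861494 -0.1814999   0.1638544 ] [-0.08019353  0.52514919 -0.28576176] 0.18549619440837728
blue-red by row {360: 0, 362: 0, 364: 0, 366: 14, 368: 41, 370: 41, 372: 41, 374: 41, 376: 42, 378: 41, 380: 41, 382: 41, 384: 43, 386: 16, 388: -14, 390: -14, 392: -14, 394: -15, 396: -15, 398: -15, 400: -15, 402: -15, 404: -15, 406: -14, 408: -22}
-5.0 367.2; 0.0 372.8; 5.0 377.9; 10.0 382.5; 15.0 386.5; 20.0 389.9; 25.0 392.5; time_s: 9.98
eef_pos: [0.4904, 0.0548, 0.1612]
tool_rot: [-2.076, -2.352, 0.004]
ft_force: [0.7, 0.9, -0.1]
grip_width: 0.18
grasp_force: 39.9
```

```bash
python3 -m handwheel '{"plan":[{"hand":5,"dx":0,"dy":0,"dz":0,"twist":-0.5},{"hand":5,"dx":0,"dy":0,"dz":0,"twist":-1},{"hand":5,"dx":0,"dy":0,"dz":0,"twist":-1},{"hand":5,"dx":0,"dy":0,"dz":0,"twist":-1},{"hand":5,"dx":0,"dy":0,"dz":0,"twist":-1},{"hand":5,"dx":0,"dy":0,"dz":0,"twist":-1},{"hand":5,"dx":0,"dy":0,"dz":0,"twist":-1},{"hand":5,"dx":0,"dy":0,"dz":0,"twist":-1},{"hand":5,"dx":0,"dy":0,"dz":0,"twist":-1},{"hand":5,"dx":0,"dy":0,"dz":0,"twist":-1},{"hand":5,"dx":0,"dy":0,"dz":0,"twist":-1},{"hand":5,"dx":0,"dy":0,"dz":0,"twist":-1}]}'
python3 -m handwheel '{"plan":[{"hand":5,"dx":0,"dy":0,"dz":0,"twist":-1},{"hand":5,"dx":0,"dy":0,"dz":0,"twist":-1},{"hand":5,"dx":0,"dy":0,"dz":0,"twist":-0.7},{"hand":5,"dx":0,"dy":0,"dz":0,"twist":-0.5},{"hand":5,"dx":0,"dy":0,"dz":0,"twist":0},{"hand":5,"dx":0,"dy":0,"dz":0,"twist":0}]}'
python3 - <<'E'
from h import *
s=env.get_state();Rt=R.from_rotvec(s["tool_rot"]).as_matrix();print(s["eef_pos"],np.degrees(np.arctan2(Rt[1,0],Rt[0,0])),s["joints"])
for L in([.671,.2155,.207],):
    e,y=np.radians([20,5]);u=np.array([np.cos(e)*np.cos(y),np.cos(e)*np.sin(y),np.sin(e)])
    g=np.array(L)-.196*u+[0,0,.017];print(g,Rt.T@(g-s["eef_pos"])/.03)
E
python3 tilt.py
```

```text
time_s: 10.98
eef_pos: [0.4935, 0.0524, 0.1617]
tool_rot: [-0.373, -3.117, 0.0]
ft_force: [-0.6, -1.0, -0.6]
grip_width: 0.182
grasp_force: 39.9
time_s: 11.48
eef_pos: [0.4936, 0.0525, 0.162]
tool_rot: [0.141, -3.137, -0.0]
ft_force: [-0.7, -0.0, -0.3]
grip_width: 0.186
grasp_force: 39.9
[0.49356597 0.05249201 0.16203   ] -174.85518942157222 [-1.19053142e-01  2.33989342e-01  1.77341048e+00 -1.84441375e-04
  1.13581534e+00 -1.77956535e+00]
[0.48752111 0.19944768 0.15696405] [-0.23885636  4.8968268   0.16932381]
[0.49356597 0.05249201 0.16203   ] [-0.71316633 -0.01169231 -0.27222826] 0.18617795269489992
blue-red by row {360: 1, 362: 1, 364: 1, 366: 4, 368: 15, 370: 15, 372: 16, 374: 15, 376: 15, 378: 15, 380: 15, 382: 15, 384: 16, 386: 8, 388: -7, 390: -7, 392: -7, 394: -7, 396: -7, 398: -8, 400: -8, 402: -8, 404: -7, 406: -6, 408: -23}
-5.0 369.7; 0.0 375.4; 5.0 380.5; 10.0 385.2; 15.0 389.3; 20.0 392.7; 25.0 395.4;
```

```bash
python3 -m handwheel '{"plan":[{"hand":5,"dx":0.4,"dy":0.4,"dz":0,"twist":0},{"hand":5,"dx":0.4,"dy":0.8,"dz":0,"twist":0},{"hand":5,"dx":0,"dy":0.8,"dz":0,"twist":0},{"hand":5,"dx":0,"dy":0.8,"dz":0,"twist":0},{"hand":5,"dx":0,"dy":0.8,"dz":0,"twist":0},{"hand":5,"dx":0,"dy":0.8,"dz":0,"twist":0},{"hand":5,"dx":0,"dy":0.5,"dz":0,"twist":0},{"hand":5,"dx":0,"dy":0,"dz":0,"twist":0},{"hand":5,"dx":0,"dy":0,"dz":0,"twist":0},{"hand":5,"dx":0,"dy":0,"dz":0,"twist":0}]}'
python3 - <<'E'
from h import *
import cv2
s=env.get_state();print(s["eef_pos"])
t=cams.snapshot("top");c=cams.snapshot("scene");cv2.imwrite("pics/t5.png",t);cv2.imwrite("pics/s5.png",c)
cv2.imwrite("pics/m5.png",np.hstack([cv2.resize(t[130:250,160:240],(400,600),interpolation=2),cv2.resize(c[170:290,150:230],(400,600),interpolation=2)]))
E
```

```text
time_s: 12.37
eef_pos: [0.4563, 0.1964, 0.1627]
tool_rot: [0.143, -3.138, 0.001]
ft_force: [0.4, -0.8, 0.3]
grip_width: 0.186
grasp_force: 39.9
[0.45631379 0.19638558 0.1626898 ]
```

View pics/m5.png

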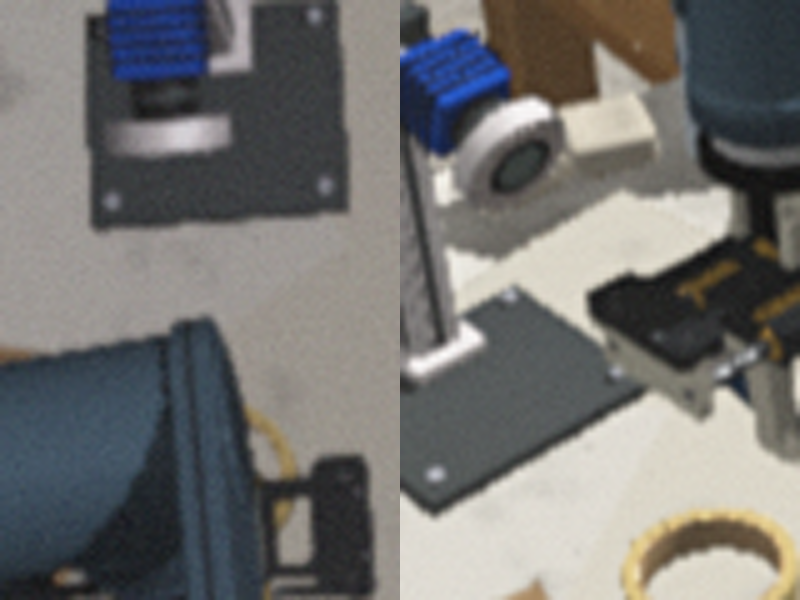

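```bash
python3 - <<'E'
from h import *
s=env.get_state();Rt=R.from_rotvec(s["tool_rot"]).as_matrix();e=np.array(s["eef_pos"])
for a in np.radians([0,15]):
  for d in(.053,.081,.126):
    P=e+Rt@[-d*np.cos(a),0,.017-d*np.sin(a)]
    for n in("top","scene"):
        q=proj(n,P);o=(160,130) if n=="top" else(150,170);print(np.degrees(a).round(),d,n,((q-o)*5).round()+([400,0] if n=="scene" else [0,0]),P.round(3))
E
```

```text
0.0 0.053 top [205. 468.] [0.509 0.201 0.146]
0.0 0.053 scene [734. 393.] [0.509 0.201 0.146]
0.0 0.081 top [202. 417.] [0.537 0.203 0.146]
0.0 0.081 scene [698. 370.] [0.537 0.203 0.146]
0.0 0.126 top [197. 337.] [0.582 0.207 0.146]
0.0 0.126 scene [642. 333.] [0.582 0.207 0.146]
15.0 0.053 top [202. 467.] [0.507 0.201 0.16 ]
15.0 0.053 scene [734. 373.] [0.507 0.201 0.16 ]
15.0 0.081 top [197. 415.] [0.534 0.203 0.167]
15.0 0.081 scene [698. 339.] [0.534 0.203 0.167]
15.0 0.126 top [188. 332.] [0.578 0.207 0.178]
15.0 0.126 scene [641. 286.] [0.578 0.207 0.178]
```

The top view shows the ring at top left, and the wrist link and gripper hide the brush in both pictures. I'll yaw the tool about 50° here, well clear of the camera, so the scene camera sees the brush side-on and I can measure its tilt.

```bash
python3 -m handwheel '{"plan":[{"hand":5,"dx":0,"dy":0,"dz":0,"twist":-0.5},{"hand":5,"dx":0,"dy":0,"dz":0,"twist":-1},{"hand":5,"dx":0,"dy":0,"dz":0,"twist":-1},{"hand":5,"dx":0,"dy":0,"dz":0,"twist":-1},{"hand":5,"dx":0,"dy":0,"dz":0,"twist":-1},{"hand":5,"dx":0,"dy":0,"dz":0,"twist":-1},{"hand":5,"dx":0,"dy":0,"dz":0,"twist":-1},{"hand":5,"dx":0,"dy":0,"dz":0,"twist":-1},{"hand":5,"dx":0,"dy":0,"dz":0,"twist":-0.5},{"hand":5,"dx":0,"dy":0,"dz":0,"twist":0},{"hand":5,"dx":0,"dy":0,"dz":0,"twist":0},{"hand":5,"dx":0,"dy":0,"dz":0,"twist":0}]}'
python3 - <<'E'
from h import *
import cv2
s=env.get_state();Rt=R.from_rotvec(s["tool_rot"]).as_matrix();e=np.array(s["eef_pos"])
c=cams.snapshot("scene");cv2.imwrite("pics/s6.png",c)
q=np.mean([proj("scene",e+Rt@[-d,0,.0]) for d in(0,.126)],0).astype(int);o=q-[50,38];print(o)
cv2.imwrite("pics/m6.png",cv2.resize(c[o[1]:o[1]+75,o[0]:o[0]+100],(800,600),interpolation=2))
for a in np.radians([0,10,20]):
  for d in(-.066,.051,.081,.126):
    print(np.degrees(a).round(),d,((proj("scene",e+Rt@[-d*np.cos(a),0,.017-d*np.sin(a)])-o)*8).round())
E
```

```text
time_s: 13.47
eef_pos: [0.4565, 0.1965, 0.1629]
tool_rot: [1.404, -2.81, 0.0]
ft_force: [0.0, -0.0, -0.7]
grip_width: 0.185
grasp_force: 39.9
[154 215]
0.0 -0.066 [828. 330.]
0.0 0.051 [448. 352.]
0.0 0.081 [350. 358.]
0.0 0.126 [202. 366.]
10.0 -0.066 [826. 359.]
10.0 0.051 [448. 330.]
10.0 0.081 [349. 322.]
10.0 0.126 [200. 310.]
20.0 -0.066 [817. 387.]
20.0 0.051 [453. 307.]
20.0 0.081 [357. 287.]
20.0 0.126 [211. 255.]
```

View pics/m6.png

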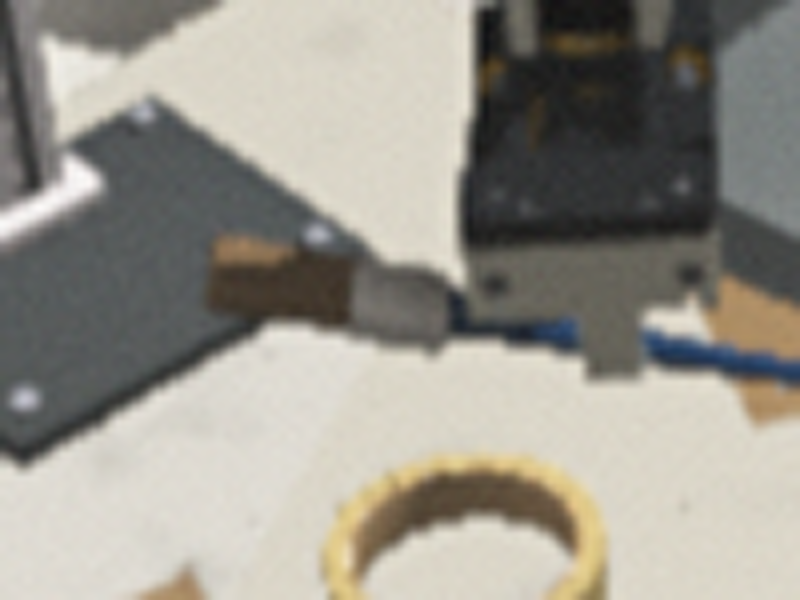

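The scene view shows the brush side-on, with the bristle end face centred at about (213,273), the ferrule start at (451,308) and the handle sloping down to the right. That is a tilt of about 17° and a tip about 0.12 m ahead of the TCP, which is well inside tolerance. Now I'll check the lens estimate and work out the final move.

```bash
python3 -m handwheel '{"plan":[{"hand":5,"dx":0,"dy":0,"dz":0,"twist":0.5},{"hand":5,"dx":0,"dy":0,"dz":0,"twist":1},{"hand":5,"dx":0,"dy":0,"dz":0,"twist":1},{"hand":5,"dx":0,"dy":0,"dz":0,"twist":1},{"hand":5,"dx":0,"dy":0,"dz":0,"twist":1},{"hand":5,"dx":0,"dy":0,"dz":0,"twist":1},{"hand":5,"dx":0,"dy":0,"dz":0,"twist":1},{"hand":5,"dx":0,"dy":0,"dz":0,"twist":1},{"hand":5,"dx":0,"dy":0,"dz":0,"twist":0.5},{"hand":5,"dx":0,"dy":0,"dz":0,"twist":0},{"hand":5,"dx":0,"dy":0,"dz":0,"twist":0}]}'
python3 - <<'E'
from h import *
from scipy.optimize import least_squares
e,y=np.radians([20,5]);u=np.array([np.cos(e)*np.cos(y),np.cos(e)*np.sin(y),np.sin(e)]);yy=np.array([-np.sin(y),np.cos(y),0]);z=np.cross(u,yy)
f=lambda L:np.r_[proj("scene",L)-[174.1,203.1],proj("top",L+.033*z)[1]-160.5,proj("top",L+.016*z)[0]-193.7]
r=least_squares(f,[.671,.215,.208]);L=r.x;print("lens",L,r.fun)
L=(L+[.670,.215,L[2]])/2 if 0 else L
s=env.get_state();Rt=R.from_rotvec(s["tool_rot"]).as_matrix()
tip=L-.07*u;g=tip-Rt@[-.1205,0,-.019]
print("tip",tip,"TCP",g,"units",Rt.T@(g-s["eef_pos"])/.03)
E
```

```text
time_s: 14.43
eef_pos: [0.4563, 0.1969, 0.163]
tool_rot: [-0.146, 3.138, 0.0]
ft_force: [0.3, -0.1, 0.1]
grip_width: 0.183
grasp_force: 39.9
lens [0.67071329 0.21497664 0.21021409] [ 0.7270335   0.17090647 -0.48078077 -0.55314414]
tip [0.60518511 0.20924367 0.18627268] TCP [0.48520498 0.19806487 0.16727126] units [-0.96156364 -0.05108941 -0.14358137]
```

```bash
python3 -m handwheel '{"plan":[{"hand":5,"dx":0,"dy":-0.05,"dz":-0.15,"twist":0},{"hand":5,"dx":-0.2,"dy":0,"dz":0,"twist":0},{"hand":5,"dx":-0.3,"dy":0,"dz":0,"twist":0},{"hand":5,"dx":-0.3,"dy":0,"dz":0,"twist":0},{"hand":5,"dx":-0.15,"dy":0,"dz":0,"twist":0},{"hand":5,"dx":0,"dy":0,"dz":0,"twist":0},{"hand":5,"dx":0,"dy":0,"dz":0,"twist":0},{"hand":5,"dx":0,"dy":0,"dz":0,"twist":0}]}'
python3 - <<'E'
from h import *
import cv2
s=env.get_state();Rt=R.from_rotvec(s["tool_rot"]).as_matrix();tip=np.array(s["eef_pos"])+Rt@[-.1205,0,-.019];print("tip",tip)
t=cams.snapshot("top");c=cams.snapshot("scene")
print(((proj("top",tip)-[160,130])*5),(proj("scene",tip)-[150,170])*5+[400,0])
cv2.imwrite("pics/m7.png",np.hstack([cv2.resize(t[130:250,160:240],(400,600),interpolation=2),cv2.resize(c[170:290,150:230],(400,600),interpolation=2)]))
E
```

```text
time_s: 15.1
eef_pos: [0.4846, 0.198, 0.1671]
tool_rot: [0.144, -3.137, 0.0]
ft_force: [-0.7, -0.7, -1.9]
grip_width: 0.186
grasp_force: 39.9
tip [0.60457049 0.2090854  0.1859955 ]
[184.05951838 279.36910478] [607.60369023 253.31835927]
```

View pics/m7.png

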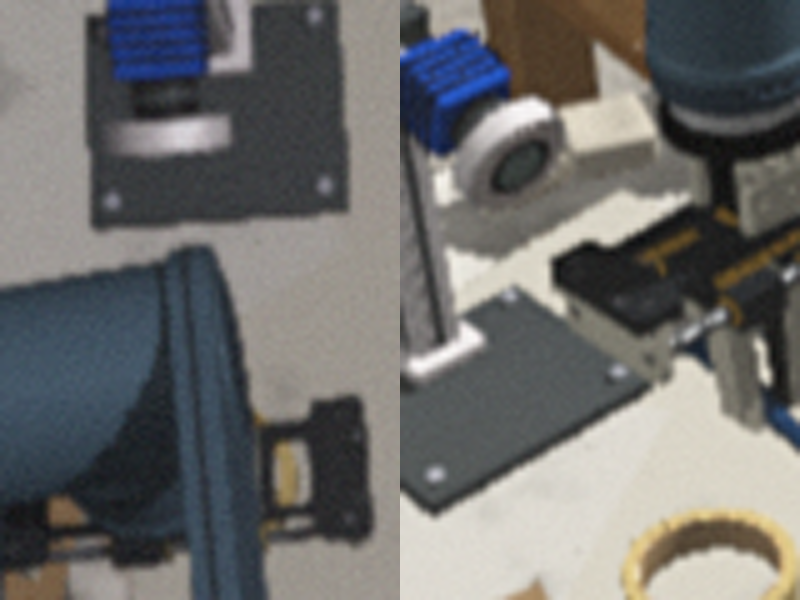

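The top and scene views show the camera undisturbed and the brush clear of it, though the gripper hides the tip. By calculation the tip is on the axis, 7 cm from the glass. One last check of tilt and grip, then I'll hand in.

```bash
python3 tilt.py | head -2; python3 - <<'E'
from cell import env
print(env.get_state()["joint_velocities"],env.sign_off())
E
```

```text
[0.48446353 0.19808525 0.16730441] [-1.25496425  0.32972389 -0.20081085] 0.18802745546982436
blue-red by row {360: 1, 362: 1, 364: 1, 366: 4, 368: 14, 370: 14, 372: 14, 374: 14, 376: 14, 378: 14, 380: 13, 382: 13, 384: 14, 386: 7, 388: -6, 390: -7, 392: -7, 394: -7, 396: -7, 398: -7, 400: -7, 402: -7, 404: -7, 406: -6, 408: -21}
the job is handed in; nothing more can be done
[-0.00035142 -0.00263417 -0.00178487 -0.00052055 -0.00127855 -0.0002332 ] None
```

I handed the job in with the blue brush held still in front of the inspection camera, bristle tip about 7 cm from the glass, on the lens axis and tilted up about 17° against the camera's 20°; the tip was hidden by the gripper in the last pictures, so that final position is calculated, and no verdict came back.

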